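# Lock the tube rack with a quarter-turn strut stop

### The arm

A 6-joint arm with a two-finger parallel gripper is mounted at the origin on the work surface. World frame = base frame: x ahead of the robot, y to its left, z up, the work surface at z = 0. Lengths are in m, angles in degrees, forces in N, time in s.
With the tool pointing down it reaches from about 0.4 to 0.825 m from the base axis. Payload 7 kg.
Tool frame: the origin (TCP) lies midway between the tips of the shut fingers; the grasp point (between the pads) lies r.tcp_to_grasp behind it (r.tcp_to_grasp is the distance from the TCP to the grasp point, in m); x points along the fingers, y is the direction in which the jaws open and shut, and the axes are right-handed (so a half turn about x gives the same grasp; the last joint's range is limited). The gripper opens to 88 mm and grips with 3 to 60 N. Pads are 19 mm wide; open, the fingers measure 130 mm over their backs; the gripper's body (78 mm by 193 mm) begins 47 mm behind the grasp point.
Start: joints at [93.627, 20.546, 0.682, 0, -70.136, -16.507], TCP at [0.15, 0.658, 0.197] pointing down, gripper open.
Joint ranges: [-176.03, 176.03], [-82.01, 121.73], [-58.28, 71.71], [-173.87, 95.51], [-174.79, -0.11], [-173.66, 173.66]. Speed limits (degrees/s): [136.94, 136.94, 172.46, 180, 180, 180].

### API

Orientations are given as [roll, pitch, yaw] about the fixed x, y, z axes, in that order (R = Rz(yaw) Ry(pitch) Rx(roll)).
In Python, from plant import r gives the robot as it stands.
- The arm moves only by the tool carry_out, never from a script. Its argument "moves" is a list of rows, each a list of 7 numbers: the shift along the world's x, y, z in mm, then the turn, a rotation vector about the world's x, y, z in rad, then the opening in per cent of the stroke, from 0 (shut) to 100 (fully open). In form: [[x, y, z, wx, wy, wz, claw], ...]. A call has 1 to 5 rows; each row is the pose to reach, as a shift and turn from the pose commanded when the call began; what a row does not reach only later rows make up. A row lasts 1/10 s, in which the tool goes at most 50 mm and 8.59 degrees, less where a joint would pass 70% of its speed; a pose out of reach is approached as far as the arm can. A call with a gripper value outside its range is refused whole. The fingers move at their own pace and stop on an object; "squeeze" is the grip in N (left out, the last holds). Time passes only in rows, so rows that repeat a pose let the fingers close. It gives the time, the measured TCP pose, the force and the opening at its end, in the units of the state.
- r.get_state(): the state, without advancing time (a new reading comes with each control period).
- r.capture(name): name is "scene" or "top" or "wrist"; returns the picture (480x640x3 uint8, blue, green, red); there is no depth.
- r.camera_params(name): a dict with "K" (3x3 intrinsics, pixels), "rvec" (rotation vector, rad) and "tvec" (3), from world to camera coordinates, as OpenCV has them. Camera axes: x right, y down, z forward; pixel columns grow to the right and rows downward; lengths in m; the calibration is good to about 2 mm. A picture is of the moment at which its call begins: read the wrist's pose just before it. camera_params takes no time and is no camera call; for the wrist camera it gives the pose at the moment of the call.
- r.close_job(): hands the job in, once; it reports no verdict.
The state is a dict: "time_s": time; "joints": joint angles; "qd": joint speeds; "joint_torque": joint torques, N m; "tcp_pos": TCP position; "eef_rot": TCP orientation; "contact_force": force on the tool from outside, world axes, zero at the start; "moment": the same for the moment, N m; "gripper_width": finger opening in m.
Only numpy, scipy, OpenCV 4.12 (cv2) and the standard library are available. Lean on these libraries where they do the work, as an engineer would, in place of code of your own. Each camera call takes 0.05 s, during which the arm holds its last target. There are 200 camera calls.

### The job

Take the red-handled quarter-turn stop from its white parking block, lower its nut lengthwise into the slotted strut well clear of the tube rack's orange sprung buffer, and slide it along the slot until it holds the buffer pressed part of the way in, not bottomed. Then push the stop down against the spring strip and turn it a quarter turn clockwise (seen from above) so that the nut catches under the lips, and let go, leaving it locked upright and still holding the buffer. Be gentle with strut and buffer, and leave the jar, bottle and green box alone.

Things in the scene. Friction and masses are not known exactly. Their poses are not given: they have to be found in the camera images.
- stop_grip (a point): Centre of the red grip bar of the loose stop (0.11 to 0.21 kg, 70 mm tall, upright). z up along its axis, x along the nut's length, y along the bar. Bar: 16 mm thick (x), 46 long (y), 46 tall, so it stands crosswise to the nut. Below it a black round collar, 48 mm across, 10 thick (14 to 24 mm above the nut's underside). This point is on the axis, 47 mm above the nut's underside.
- stop_nut (a point): Centre of the underside of the stop's steel nut: 34 mm long (x), 19 wide (y), 8 thick; above it a neck 16 mm across, 6 long, up to the collar. Same axes as stop_grip. Two opposite corners are cut off: under the lips it turns clockwise seen from above, and the strut's side walls stop it a few degrees past a quarter turn; it cannot turn the other way. Half a turn makes no difference.
- strut: Steel slotted strut fixed on the bench, 260 mm long (x), 41 wide, 41 tall, black end caps; origin at the centre of its underside, z up, +x towards the tube rack. The slot in its top runs along x, 22 mm wide, centred; lips 3 mm thick with rounded edges; inside 36 mm wide. Over 40 N between stop and strut is rough.
- strip (a point): Centre of the top of the blue spring strip inside the strut, 33 mm above the bench at rest. A nut laid in the slot rests on it (stop_grip 80 mm up). It gives from 7 N on, 1 mm per 0.6 N more. Pressed down 3 mm or more the nut can turn under the lips; at 6 mm (11 N) the collar meets the solid strut. Turned and released, the nut is lifted against the lips (stop_grip 77 mm up).
- rack: Grey wire tube rack with capped tubes, fixed; 105 mm (x) by 200 (y), 75 tall, caps up to 116; origin at the centre of its underside, axes parallel to the strut's, centred within 4 mm of the slot's line. From its -x side an orange sprung buffer reaches over the slot; how far differs every time: its face stands 107 to 143 mm from this origin in -x and must be found by touch.
- buffer_root (a point): Middle of the rack's -x side where the buffer comes out, 52 mm from the rack's origin, 48 mm up. The orange face is 34 mm wide, 42 to 54 mm above the bench, and meets the stop's collar. It gives from 2.5 N on, 1 mm per 0.42 N more, for 10 mm (6.7 N), then is solid; over 18 N on it is rough. The stop must end holding it 1 to 8.5 mm in, with about 3 to 6 N.
- park: White parking block, fixed, 80 x 80 x 18 mm; origin at the centre of its underside, x along its 41 mm by 26 mm through hole. The stop hangs in the hole by its collar, nut along the hole.
- jar: Bystander: clear jar with yellow cap, 52 mm across, 75 mm tall; origin at its underside's centre.
- bottle: Bystander: blue bottle with white cap, 60 mm across, 150 mm tall; origin at its underside's centre.
- tipbox: Bystander: green box, 100 x 70 x 50 mm; origin at its underside's centre.
Things that resemble listed ones, but are neither listed nor needed, are in the scene too. Several things look just like the part that bears stop_grip: the one meant starts farthest to the robot's left.

How it is judged:
By the outcome, as a careful person would: the job done as asked, in the order asked, and still so for the second after the job is handed in, with the robot touching nothing.
It also fails if it takes over 67 s, if anything falls off the work surface, if the arm or the gripper's body presses on something with over 40 N, if the wrist force passes 120 N, or if a joint passes its speed limit or range.

## Working session

There is one attempt and no reset: what is moved stays moved. The work goes in short steps, Python scripts to look and compute and a tool call to move; the robot and the scene stay as the last step left them, time stands still between calls to the robot, and variables do not carry over. Pictures are saved under pics/ and viewed, about 8 in all and at most 12, crops included, and the job is handed in when it is done.

Besides the shell and the picture viewer there is one more tool, called after ">>>" as name([rows], argument=value, ...), one row to a line, values as JSON. carry_out: Moves the arm, as the interface text tells. Its arguments: {"type":"object","properties":{"moves":{"type":"array"},"squeeze":{"type":"number"}},"required":["moves"]}

```bash
ls; mkdir -p pics; python3 - <<'E'
from plant import r
import cv2
s=r.get_state();print({k:s[k] for k in s});print(r.tcp_to_grasp)
for n in("scene","top","wrist"):
    p=r.camera_params(n);print(n,p)
    cv2.imwrite(f"pics/{n}0.png",r.capture(n))
E
```

```text
pics
{'time_s': 0.0, 'joints': array([ 9.36263864e+01,  2.05917628e+01,  6.33351574e-01, -2.01893716e-02,
       -7.01355853e+01, -1.65088840e+01]), 'qd': array([ 0.05476083,  0.03711371, -0.01627767,  0.04580564,  0.01929365,
       -0.00128781]), 'joint_torque': array([-2.90268881e-04, -5.82716775e+01,  2.93048126e+01,  6.99684799e+00,
        6.86174812e-03, -1.63386785e-04]), 'tcp_pos': array([0.15038044, 0.65748051, 0.1965156 ]), 'eef_rot': array([ 95.09507992,  89.9041059 , -97.79429351]), 'contact_force': array([-0.3848758 ,  0.08002685, -0.00841688]), 'moment': array([-0.02591553, -0.01250343, -0.04401284]), 'gripper_width': 0.08770245676154834}
0.0188
scene {'K': array([[502.39296168,   0.        , 314.51267516],
       [  0.        , 502.39296168, 233.23152108],
       [  0.        ,   0.        ,   1.        ]]), 'rvec': array([ 1.93009643,  1.66882109, -0.61702308]), 'tvec': array([-0.02386873, -0.40965012,  1.44785742])}
top {'K': array([[441.86613061,   0.        , 328.28993688],
       [  0.        , 441.86613061, 242.94802873],
       [  0.        ,   0.        ,   1.        ]]), 'rvec': array([ 2.00696485, -2.2154097 ,  0.23300588]), 'tvec': array([-0.03337699,  0.58519218,  0.95447169])}
wrist {'K': array([[344.6889642 ,   0.        , 325.59712558],
       [  0.        , 344.6889642 , 235.50782856],
       [  0.        ,   0.        ,   1.        ]]), 'rvec': array([-1.84797193,  2.31946225,  0.2965497 ]), 'tvec': array([ 0.67232001, -0.03300949,  0.38947464])}
```

View pics/top0.png

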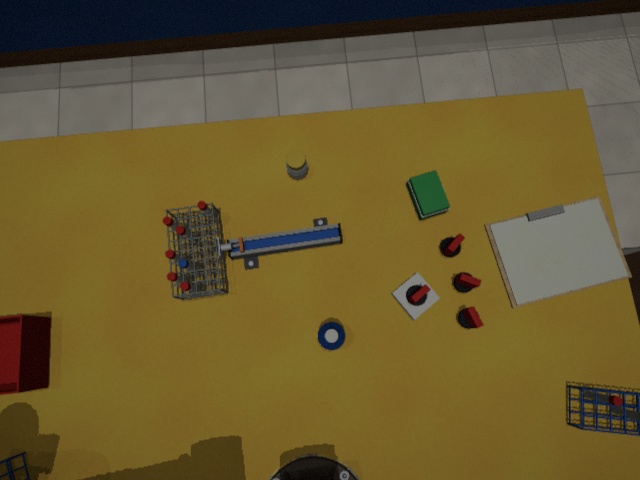

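View pics/scene0.png

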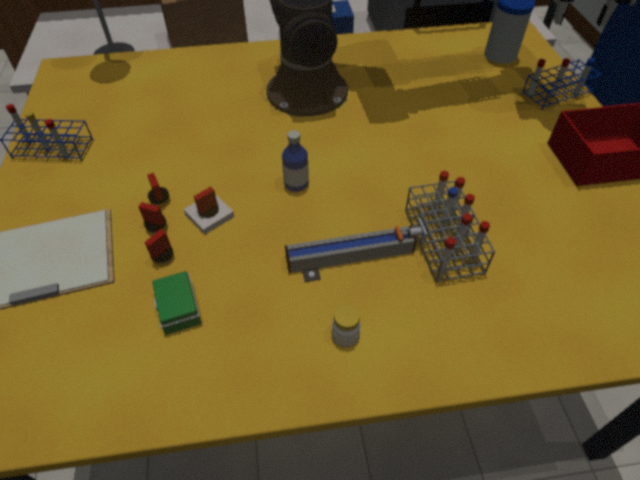

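Top view: stop in its white block at about (417,295), the leftmost of the stops. The strut runs (341,234)→(230,248), the buffer is at about (238,245), the rack at (197,252). The bottle is at (331,335), the jar at (297,168), the box at (428,195). The scene view agrees.

```bash
cat > h.py <<'E'
import numpy as np, cv2
from plant import r
def ray(n,uv,P=None):
    P=P or r.camera_params(n);R=cv2.Rodrigues(P["rvec"])[0]
    d=R.T@np.linalg.inv(P["K"])@np.array([uv[0],uv[1],1.]);c=-R.T@P["tvec"]
    return c,d/np.linalg.norm(d)
def onz(n,uv,z,P=None):
    c,d=ray(n,uv,P);return c+d*(z-c[2])/d[2]
def proj(n,p,P=None):
    P=P or r.camera_params(n)
    return cv2.projectPoints(np.array(p,float).reshape(-1,3),P["rvec"],P["tvec"],P["K"],None)[0].reshape(-1,2)
def mask(im,lo,hi):
    return cv2.inRange(cv2.cvtColor(im,cv2.COLOR_BGR2HSV),lo,hi)
def blobs(m,amin=30):
    n,l,st,ce=cv2.connectedComponentsWithStats(m)
    return [(i,st[i],ce[i]) for i in range(1,n) if st[i][4]>=amin],l
E
python3 - <<'E'
from h import *
np.set_printoptions(precision=4,suppress=True)
print(proj("top",[[0,0,0],[.15,.658,.2],[.5,0,0]]))
t=cv2.imread("pics/top0.png");s=cv2.imread("pics/scene0.png")
# blue strip top view
for nm,im in(("top",t),("scene",s)):
    for c,lo,hi in(("blue",(105,110,50),(130,255,255)),("orange",(3,120,120),(14,255,255)),("red",(0,150,60),(4,255,255)),("white",(0,0,130),(180,50,255))):
        b,l=blobs(mask(im,lo,hi),25)
        for i,st,ce in b:
            print(nm,c,st,ce.round(1))
            if c=="blue" and nm=="top" or (c in("white","red") and nm=="top"):
                cs=cv2.findContours((l==i).astype(np.uint8),cv2.RETR_EXTERNAL,cv2.CHAIN_APPROX_NONE)[0][0]
                z={"blue":.033,"white":.018,"red":.07}[c]
                bx=cv2.boxPoints(cv2.minAreaRect(cs));print("   box",[onz(nm,q,z)[:2].round(4).tolist() for q in bx])
im=np.hstack([cv2.resize(t[260:340,380:490],None,fx=4,fy=4,interpolation=2),cv2.resize(t[215:295,225-0:345-30],None,fx=4,fy=4,interpolation=2)])
cv2.imwrite("pics/c1.png",im)
E
```

```text
[[312.8383 513.8587]
 [-71.1879 504.6708]
 [293.8569 284.1348]]
top blue [244 228  95  22 820] [290.7 238.6]
   box [[0.6093, 0.1097], [0.6211, -0.1166], [0.6001, -0.1174], [0.5885, 0.108]]
top blue [179 259   8   9  61] [182.3 263. ]
   box [[0.5815, 0.2617], [0.5799, 0.2453], [0.5608, 0.2459], [0.5624, 0.2622]]
top blue [318 323  27  27 376] [330.8 336.1]
   box [[0.4019, -0.0497], [0.396, -0.1087], [0.3387, -0.1026], [0.3445, -0.0443]]
top blue [570 388  70  44 642] [605.  408.2]
   box [[0.1271, -0.5693], [0.2108, -0.5979], [0.18, -0.7436], [0.0971, -0.7124]]
top blue [631 420   9  15  42] [637.2 427.7]
   box [[0.1278, -0.7086], [0.1261, -0.7259], [0.0981, -0.7189], [0.0998, -0.7017]]
top red [198 202   8   7  45] [201.3 204.9]
   box [[0.7044, 0.2018], [0.7028, 0.1855], [0.6882, 0.1861], [0.6899, 0.2023]]
top red [163 217   8   8  46] [166.7 220.5]
   box [[0.6692, 0.2862], [0.679, 0.2756], [0.6658, 0.2643], [0.6561, 0.2749]]
top red [176 226   8   8  50] [179.3 229.5]
   box [[0.6517, 0.2543], [0.6501, 0.2383], [0.6335, 0.2388], [0.6351, 0.2548]]
top red [448 235  16  17 124] 
[... 2350 characters left out ...]
 7  34] [484.4 225. ]
scene red [146 229  19  17 119] [155.3 237. ]
scene red [446 238  10   8  53] [450.7 240.9]
scene white [ 244    0   34   41 1116] [260.   20.3]
scene white [349   0  20  32 395] [359.6  14.4]
scene white [530   8  26  31 316] [540.5  22.8]
scene white [ 106   13   63   38 1741] [139.1  30.3]
scene white [   3   18  103   67 3192] [56.7 44.8]
scene white [ 0 62  5 10 26] [ 1.1 65.2]
scene white [289 131  10   6  42] [293.4 133.4]
scene white [185 197  47  31 397] [208.6 214. ]
scene white [   0  211  108   93 7076] [ 53.4 254.4]
scene white [626 386  14  17  70] [633.6 392.8]
scene white [614 445  26  18 210] [627.4 454.7]
scene white [620 465  20  15 220] [630.5 472.7]
```

View pics/c1.png

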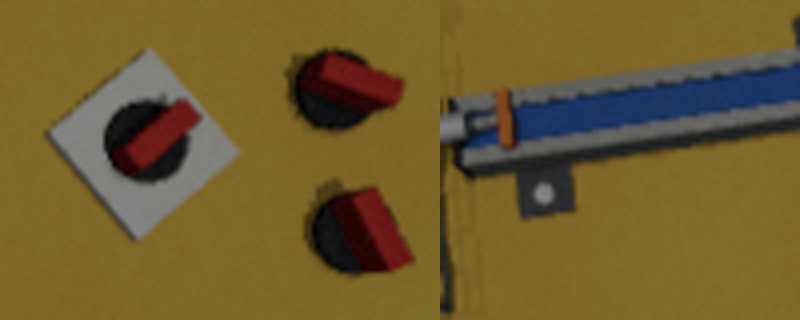

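The crop shows the bar on the block running from lower left to upper right, and the orange buffer face beside the blue slot.

```bash
cat >> h.py <<'E'
from scipy.spatial.transform import Rotation as Ro
def tool():
    s=r.get_state();R=Ro.from_euler("xyz",s["eef_rot"],degrees=True).as_matrix()
    return s,R,np.degrees(np.arctan2(R[1,1],R[0,1]))
E
python3 - <<'E'
from h import *
np.set_printoptions(precision=4,suppress=True)
s,R,y=tool();print(R,y)
P=r.camera_params("wrist");Rc=cv2.Rodrigues(P["rvec"])[0];print("cam",-Rc.T@P["tvec"],Rc)
P=r.camera_params("top");Rc=cv2.Rodrigues(P["rvec"])[0];print("topcam",-Rc.T@P["tvec"])
t=cv2.imread("pics/top0.png")
b,l=blobs(mask(t,(0,150,60),(4,255,255)),100)
for i,st,ce in b: print(ce,onz("top",ce,.074))
E
```

```text
[[-0.0002 -0.223  -0.9748]
 [-0.0013 -0.9748  0.223 ]
 [-1.      0.0013 -0.0001]] -102.88590859109452
cam [0.2153 0.6414 0.3837] [[-0.2231 -0.9748  0.0021]
 [-0.9429  0.2163  0.2534]
 [-0.2474  0.0546 -0.9674]]
topcam [ 0.3667 -0.0718  1.0559]
[455.4919 242.6371] [ 0.5487 -0.3783  0.074 ]
[469.4148 279.2593] [ 0.4629 -0.3959  0.074 ]
[419.8897 293.3529] [ 0.4427 -0.2815  0.074 ]
[474.8923 316.7923] [ 0.38   -0.3942  0.074 ]
[  9.9299 352.2579] [0.404  0.6178 0.074 ]
```

>>> carry_out([
  [45, -30, 20, 0, 0, 0, 100],
  [85, -70, 30, 0, 0, 0, 100],
  [130, -110, 30, 0, 0, 0, 100],
  [170, -150, 30, 0, 0, 0, 100],
  [210, -190, 30, 0, 0, 0, 100],
])

```text
time_s: 0.65
tcp_pos: [0.3345, 0.4931, 0.2273]
eef_rot: [-54.8, 90.0, 112.3]
contact_force: [0.9, 0.2, 0.2]
gripper_width: 0.0875
```

>>> carry_out([
  [28, -40, 0, 0, 0, -0.1, 100],
  [56, -80, 0, 0, 0, -0.2, 100],
  [84, -120, 0, 0, 0, -0.3, 100],
  [112, -160, 0, 0, 0, -0.4, 100],
  [140, -205, 0, 0, 0, -0.5, 100],
])

```text
time_s: 1.15
tcp_pos: [0.4727, 0.2905, 0.2273]
eef_rot: [-77.0, 90.0, 61.2]
contact_force: [1.3, 0.9, 0.9]
gripper_width: 0.0875
```

>>> carry_out([
  [10, -48, 0, 0, 0, -0.05, 100],
  [20, -96, 0, 0, 0, -0.1, 100],
  [20, -145, 0, 0, 0, -0.15, 100],
  [20, -194, 0, 0, 0, -0.2, 100],
  [20, -243, 0, 0, 0, -0.27, 100],
])

```text
time_s: 1.65
tcp_pos: [0.4914, 0.0473, 0.2273]
eef_rot: [-68.8, 90.0, 54.1]
contact_force: [1.7, -0.3, 0.2]
gripper_width: 0.0876
```

>>> carry_out([
  [0, -48, 0, 0, 0, 0, 100],
  [-5, -97, 0, 0, 0, 0, 100],
  [-15, -146, 0, 0, 0, 0, 100],
  [-25, -195, 0, 0, 0, 0, 100],
  [-40, -240, 0, 0, 0, 0, 100],
])

```text
time_s: 2.15
tcp_pos: [0.4512, -0.1928, 0.2272]
eef_rot: [-170.9, 90.0, -47.9]
contact_force: [0.0, -1.3, -0.5]
gripper_width: 0.0876
```

>>> carry_out([
  [-20, -40, 0, 0, 0, 0, 100],
  [-37, -62, 0, 0, 0, 0, 100],
  [-37, -62, 0, 0, 0, 0, 100],
  [-37, -62, 0, 0, 0, 0, 100],
])

```text
time_s: 2.55
tcp_pos: [0.4145, -0.2532, 0.2273]
eef_rot: [-71.2, 90.0, 51.7]
contact_force: [-0.1, -0.5, -0.4]
gripper_width: 0.0879
```

```bash
python3 - <<'E'
from h import *
np.set_printoptions(precision=4,suppress=True)
s,R,y=tool();print(s["tcp_pos"],y,s["joints"],R[:,0])
P=r.camera_params("wrist");im=r.capture("wrist");cv2.imwrite("pics/w1.png",im)
import pickle;pickle.dump(P,open("w1.pkl","wb"))
for c,lo,hi,z in(("red",(0,150,60),(5,255,255),.074),("white",(0,0,110),(180,50,255),.018)):
    b,l=blobs(mask(im,lo,hi),300)
    for i,st,ce in b:
        cs=cv2.findContours((l==i).astype(np.uint8),cv2.RETR_EXTERNAL,cv2.CHAIN_APPROX_NONE)[0][0]
        bx=cv2.boxPoints(cv2.minAreaRect(cs));W=np.array([onz(0,q,z,P)[:2] for q in bx])
        print(c,st,ce.round(1),W.tolist(),W.mean(0))
E
```

```text
[ 0.4145 -0.2532  0.2273] -147.10145833399613 [ -8.1712   1.2698 -19.6895  -0.0078 -69.0365  41.0726] [ 0.0001  0.0001 -1.    ]
red [ 263    0   29   56 1050] [277.3  26.4] [[0.5621225378692991, -0.3838367039511105], [0.5495266898754391, -0.39549015108420343], [0.5182785756744722, -0.36311080194452316], [0.5312687935198305, -0.35093579898658517]] [ 0.5403 -0.3733]
red [ 340   34   51   49 1245] [364.4  58. ] [[0.4823160394018904, -0.3758023552707309], [0.4596225733289566, -0.4206814770930188], [0.44096194004296346, -0.41384238602693313], [0.46356517996194047, -0.36821254774448425]] [ 0.4616 -0.3946]
red [ 403   95   59   31 1191] [431.4 110.4] [[0.40456955290058194, -0.3735546007089639], [0.411763618566054, -0.3929117895246197], [0.3627247309229698, -0.4100928534767506], [0.35466270612454565, -0.3908208808785228]] [ 0.3834 -0.3918]
red [307 150  18  48 762] [315.9 173.4] [[0.43839227903763633, -0.26016506242528614], [0.4624261319058867, -0.2984682563251008], [0.44875147762151296, -0.3073107737909899], [0.42424305448539357, -0.2693124929657814]] [ 0.4435 -0.2838]
white [ 85   0 108  4
[... 230 characters left out ...]
4   72   72 3416] [317.2 167.7] [[0.49765745957065044, -0.2952467270310052], [0.43189453977861875, -0.33777433344349167], [0.3876414651009978, -0.272163498527319], [0.45687255721996173, -0.22740750811996271]] [ 0.4435 -0.2831]
white [ 73 208  28  51 552] [ 86.6 232.3] [[0.6432335264043317, -0.03442539370629227], [0.6462586809446675, -0.10504068438305036], [0.6289368844978346, -0.10760842288039571], [0.6252276014873985, -0.036754059636281144]] [ 0.6359 -0.071 ]
white [105 222  23  37 329] [116.6 240.9] [[0.6025839069493665, -0.05646607083945743], [0.6051503788104197, -0.10790616337638406], [0.5956389609721368, -0.10911380705909296], [0.5928004862595845, -0.0575695235983994]] [ 0.599  -0.0828]
```

View pics/w1.png

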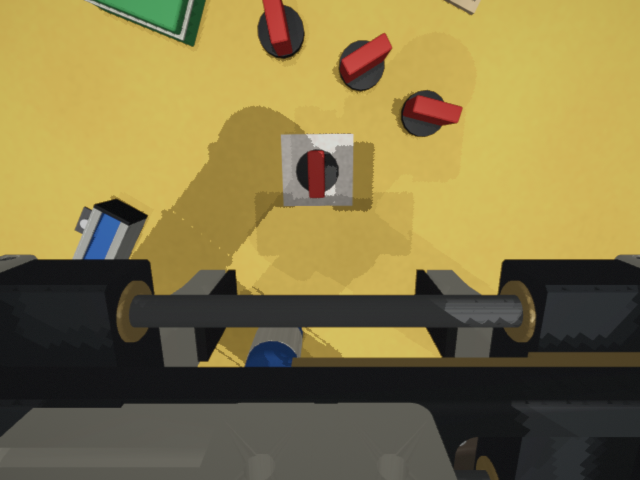

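The wrist view shows the bar on the block centred at (316,173), standing square to the jaws. Bar and block centres agree at (0.4435, -0.2835).

>>> carry_out([
  [29, -30, -30, 0, 0, 0, 100],
  [29, -30, -78, 0, 0, 0, 100],
  [29, -30, -125, 0, 0, 0, 100],
  [29, -30, -170, 0, 0, 0, 100],
  [29, -30, -190, 0, 0, 0, 100],
])

```text
time_s: 3.1
tcp_pos: [0.442, -0.281, 0.0332]
eef_rot: [38.1, 89.7, 161.1]
contact_force: [-0.0, 0.5, 0.4]
gripper_width: 0.0876
```

>>> carry_out([
  [0, 0, 0, 0, 0, 0, 60],
  [0, 0, 0, 0, 0, 0, 30],
  [0, 0, 0, 0, 0, 0, 0],
  [0, 0, 0, 0, 0, 0, 0],
  [0, 0, 0, 0, 0, 0, 0],
], squeeze=30)

```text
time_s: 3.6
tcp_pos: [0.4448, -0.2829, 0.0386]
eef_rot: [-135.1, 89.9, -12.0]
contact_force: [0.7, 0.4, -0.0]
gripper_width: 0.053
```

>>> carry_out([
  [0, 0, 0, 0, 0, 0, 0],
  [0, 0, 0, 0, 0, 0, 0],
  [0, 0, 0, 0, 0, 0, 0],
  [0, 0, 0, 0, 0, 0, 0],
])

```text
time_s: 4.0
tcp_pos: [0.4439, -0.2828, 0.0373]
eef_rot: [93.4, 90.0, -143.6]
contact_force: [0.2, -0.7, 0.1]
gripper_width: 0.0213
```

>>> carry_out([
  [0, 0, 0, 0, 0, 0, 0],
  [0, 0, 0, 0, 0, 0, 0],
  [0, 0, 0, 0, 0, 0, 0],
])

```text
time_s: 4.3
tcp_pos: [0.444, -0.2828, 0.0373]
eef_rot: [-140.4, 90.0, -17.4]
contact_force: [1.2, -0.4, -0.1]
gripper_width: 0.0156
```

>>> carry_out([
  [0, 0, 8, 0, 0, 0, 0],
  [0, 0, 20, 0, 0, 0, 0],
  [0, 0, 45, 0, 0, 0, 0],
  [0, 0, 80, 0, 0, 0, 0],
  [0, 0, 115, 0, 0, 0, 0],
])

```text
time_s: 4.8
tcp_pos: [0.4434, -0.2827, 0.1543]
eef_rot: [62.3, 90.0, -174.7]
contact_force: [0.6, -1.1, -1.2]
gripper_width: 0.0156
```

>>> carry_out([
  [25, 35, 0, 0, 0, 0.13, 0],
  [50, 75, 0, 0, 0, 0.26, 0],
  [75, 115, 0, 0, 0, 0.4, 0],
  [100, 155, 0, 0, 0, 0.54, 0],
  [125, 195, 0, 0, 0, 0.68, 0],
])

```text
time_s: 5.3
tcp_pos: [0.5696, -0.0861, 0.1537]
eef_rot: [-154.6, 89.9, 7.7]
contact_force: [1.3, -1.6, -2.4]
gripper_width: 0.0156
```

>>> carry_out([
  [20, 30, 0, 0, 0, 0.13, 0],
  [36, 58, 0, 0, 0, 0.26, 0],
  [36, 58, 0, 0, 0, 0.37, 0],
  [36, 58, 0, 0, 0, 0.37, 0],
  [36, 58, 0, 0, 0, 0.37, 0],
])

```text
time_s: 5.8
tcp_pos: [0.6046, -0.03, 0.1529]
eef_rot: [-169.7, 90.0, 13.3]
contact_force: [-0.3, -0.2, -2.7]
gripper_width: 0.0157
```

```bash
python3 - <<'E'
from h import *
np.set_printoptions(precision=4,suppress=True)
s,R,y=tool();print(s["tcp_pos"],y,s["joints"],R[:,0])
P=r.camera_params("wrist");im=r.capture("wrist");cv2.imwrite("pics/w2.png",im)
import pickle;pickle.dump(P,open("w2.pkl","wb"))
for c,lo,hi,z in(("blue",(105,110,50),(130,255,255),.033),("orange",(3,120,120),(14,255,255),.054)):
    b,l=blobs(mask(im,lo,hi),100)
    for i,st,ce in b:
        cs=cv2.findContours((l==i).astype(np.uint8),cv2.RETR_EXTERNAL,cv2.CHAIN_APPROX_NONE)[0][0]
        bx=cv2.boxPoints(cv2.minAreaRect(cs));W=np.array([onz(0,q,z,P)[:2] for q in bx])
        print(c,st,ce.round(1),W.tolist(),W.mean(0))
E
```

```text
[ 0.6046 -0.03    0.1529] -87.02364889841039 [ 15.6342  15.8842 -12.0822   0.0004 -62.0256  77.342 ] [ 0.0001  0.     -1.    ]
blue [ 168  212  254   24 5303] [290.8 222.4] [[0.6053203674500289, 0.11121563836833358], [0.6171296013145884, -0.1171775008280163], [0.5957444502189453, -0.11979686898210834], [0.5837396296219693, 0.11259038153691135]] [ 0.6005 -0.0033]
orange [151 204  14  41 386] [158.2 223.9] [[0.6159166191860115, 0.11546973370000622], [0.6164783984965299, 0.10460815819236362], [0.5814788059777296, 0.10693968839920655], [0.5809007492999128, 0.11813369647106504]] [0.5987 0.1113]
```

View pics/w2.png

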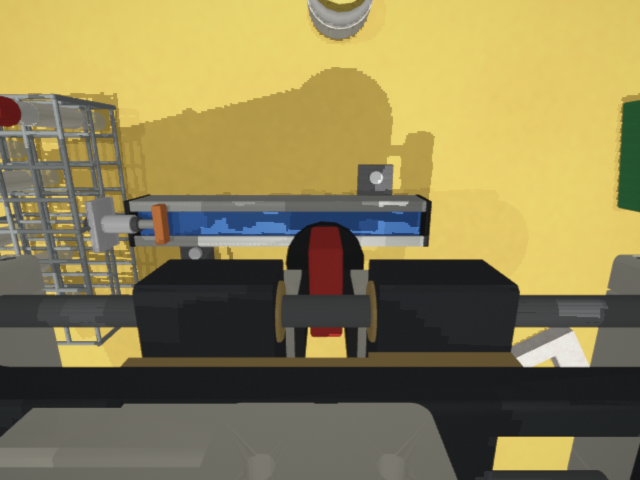

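The wrist view shows the stop held over the slot, bar at columns 308–343 and collar 287–364. The blue slot covers rows 212–236, the buffer is at (158,224). Next I check where the stop sits in the jaws against the slot.

```bash
python3 - <<'E'
from h import *
import pickle
np.set_printoptions(precision=4,suppress=True)
P=pickle.load(open("w2.pkl","rb"));im=cv2.imread("pics/w2.png")
t=np.array([.6046,-.03,.1529]);Rc=cv2.Rodrigues(P["rvec"])[0];print("cam",-Rc.T@P["tvec"])
g=t+[0,0,.014]
u=np.array([np.cos(np.radians(2.97)),np.sin(np.radians(2.97)),0])
for nm,p in(("bar top +end",g+.023*u+[0,0,.023]),("bar bot +end",g+.023*u-[0,0,.023]),("collar top edge",g+.024*u-[0,0,.023]),("collar bot edge",g+.024*u-[0,0,.033])):
    print(nm,proj(0,p,P))
for rr in range(216,262,2): print(rr,im[rr,322:330].mean(0).round().astype(int),end=" ")
print()
# slot profile at several columns, lip edges
hsv=cv2.cvtColor(im,cv2.COLOR_BGR2HSV)
for c in (190,220,250,390,410):
    m=cv2.inRange(hsv,(100,80,20),(130,255,255))[:,c];k=np.flatnonzero(m[200:245])+200
    a=onz(0,(c,k[0]-.5),.041,P);b=onz(0,(c,k[-1]+.5),.038,P);print(c,k[0],k[-1],a[:2],b[:2],(a+b)[:2]/2)
# overlay of predicted line of collar on collar mask columns
for rr in (235,245): print(rr,im[rr,280:370:3].mean(1).astype(int))
E
```

```text
cam [ 0.6711 -0.0278  0.3398]
bar top +end [[322.6385 244.4317]]
bar bot +end [[323.242  222.4004]]
collar top edge [[323.239  220.7191]]
collar bot edge [[323.3366 217.237 ]]
216 [105  60  32] 218 [105  59  32] 220 [102  58  31] 222 [32 22 18] 224 [19 18 18] 226 [24 24 51] 228 [ 26  28 101] 230 [ 26  28 100] 232 [ 25  28 101] 234 [ 26  28 101] 236 [ 26  28 102] 238 [ 26  28 102] 240 [ 26  28 101] 242 [ 26  28 102] 244 [ 26  28 102] 246 [ 26  28 102] 248 [ 26  29 106] 250 [ 28  31 112] 252 [ 29  32 113] 254 [ 29  32 114] 256 [ 29  32 114] 258 [ 29  32 114] 260 [ 29  32 114] 
190 212 235 [0.6085 0.0882] [0.5857 0.0905] [0.5971 0.0893]
220 212 235 [0.6098 0.0619] [0.5871 0.0633] [0.5985 0.0626]
250 212 235 [0.6112 0.0355] [0.5885 0.0362] [0.5999 0.0359]
390 212 235 [ 0.6176 -0.0875] [ 0.5951 -0.0903] [ 0.6063 -0.0889]
410 212 235 [ 0.6185 -0.1051] [ 0.596  -0.1084] [ 0.6072 -0.1068]
235 [85 85 89 88 82 32 21 22 21 20 41 53 52 51 52 51 52 51 50 50 28 19 20 21
 19 67 81 91 94 85]
245 [185 185 185  89  20  19  21  21  21  21  50  51  51  51  52  53  51  51
  51  52  50  22  20  22  22  20  21 192 200 199]
```

>>> carry_out([
  [0, 0, -25, 0, 0, 0, 0],
  [1, 0, -50, 0, 0, 0, 0],
  [1, 0, -66, 0, 0, 0, 0],
  [1, 0, -66, 0, 0, 0, 0],
  [1, 0, -66, 0, 0, 0, 0],
])

```text
time_s: 6.35
tcp_pos: [0.606, -0.0304, 0.087]
eef_rot: [125.2, 90.0, -51.8]
contact_force: [0.1, -0.5, -0.8]
gripper_width: 0.0155
```

```bash
python3 - <<'E'
from h import *
import pickle
np.set_printoptions(precision=4,suppress=True)
s,R,y=tool();t=s["tcp_pos"];print(t,y,s["contact_force"])
P=r.camera_params("wrist");im=r.capture("wrist");cv2.imwrite("pics/w3.png",im)
g=t+[0,0,.014]
u=np.array([np.cos(np.radians(2.97)),np.sin(np.radians(2.97)),0])
for nm,p in(("bar top +end",g+.023*u+[0,0,.023]),("bar bot +end",g+.023*u-[0,0,.023]),("collar top edge",g+.024*u-[0,0,.023]),("collar bot edge",g+.024*u-[0,0,.033])):
    q=proj(0,p,P)[0];q1=proj(0,p+.001*u,P)[0];print(nm,q,"px/mm",q1-q)
c0=int(q[0])
for rr in range(150,262,2): print(rr,im[rr,c0-3:c0+4].mean(0).round().astype(int),end=" ")
print()
hsv=cv2.cvtColor(im,cv2.COLOR_BGR2HSV)
for c in (150,190,220,250,390,410,430):
    m=cv2.inRange(hsv,(100,80,20),(130,255,255))[:,c];k=np.flatnonzero(m[150:250])+150
    if len(k)<5: continue
    a=onz(0,(c,k[0]-.5),.041,P);b=onz(0,(c,k[-1]+.5),.038,P);print(c,k[0],k[-1],a[:2],b[:2],(a+b)[:2]/2)
cv2.imwrite("pics/w3c.png",cv2.resize(im[130:300,100:500],None,fx=2,fy=2))
E
```

```text
[ 0.606  -0.0304  0.087 ] -86.94132666648004 [ 0.0987 -0.5401 -0.8446]
bar top +end [322.649  244.3452] px/mm [-0.0016 -2.1256]
bar bot +end [323.2207 222.3421] px/mm [-0.0005 -1.6813]
collar top edge [323.2202 220.6608] px/mm [-0.0005 -1.6855]
collar bot edge [323.3126 217.1832] px/mm [-0.0004 -1.612 ]
150 [ 74 156 182] 152 [ 74 155 182] 154 [ 74 155 182] 156 [ 74 156 181] 158 [ 74 156 181] 160 [ 75 156 182] 162 [ 75 156 182] 164 [ 75 156 182] 166 [ 75 156 183] 168 [ 75 157 183] 170 [ 75 157 183] 172 [ 75 157 184] 174 [ 75 157 183] 176 [ 75 157 183] 178 [ 75 157 184] 180 [ 76 157 184] 182 [ 76 158 184] 184 [ 76 158 184] 186 [ 75 157 184] 188 [ 75 157 184] 190 [ 76 158 184] 192 [ 76 158 184] 194 [ 76 158 184] 196 [ 75 157 184] 198 [ 75 157 183] 200 [ 74 155 182] 202 [ 65 140 165] 204 [ 54 120 144] 206 [ 54 119 142] 208 [85 96 99] 210 [88 92 91] 212 [87 91 90] 214 [88 91 91] 216 [87 91 89] 218 [95 99 99] 220 [ 96 100  99] 222 [27 27 27] 224 [20 19 19] 226 [22 23 51] 228 [ 25  27 100] 230 [ 26  28 101] 232 [ 26  28 101] 234 [ 26  28 102] 236 [ 25  28 101] 238 [ 25  28 101] 240 [ 25  28 101] 242 [ 26  29 102] 244 [ 26  28 102] 246 [ 26  28 102] 248 [ 27  29 106] 250 [ 29  31 112] 252 [ 29  32 113] 254 [ 29  32 114] 256 [ 30  32 114] 258 [ 29  32 114] 260 [ 29  32 114] 
150 231 249 [0.6086 0.0906] [0.5937 0.0932] [0.6012 0.0919]
190 231 249 [0.6101 0.0628] [0.5952 0.0646] [0.6027 0.0637]
220 231 249 [0.6112 0.042 ] [0.5964 0.0432] [0.6038 0.0426]
250 231 249 [0.6123 0.0211] [0.5975 0.0218] [0.6049 0.0214]
390 231 249 [ 0.6175 -0.0762] [ 0.6028 -0.0782] [ 0.6101 -0.0772]
410 232 249 [ 0.6175 -0.0902] [ 0.6036 -0.0925] [ 0.6105 -0.0913]
430 231 249 [ 0.6189 -0.104 ] [ 0.6043 -0.1068] [ 0.6116 -0.1054]
```

View pics/w3c.png

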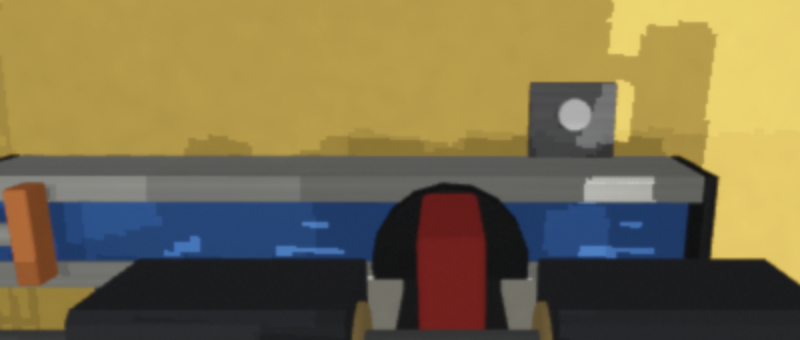

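The crop shows the stop just above the slot with the collar over the lips. The pixel offsets of collar and lip agree that the stop needs about +0.7 mm in x, so I lower it with force checks.

>>> carry_out([
  [0.7, 0, -4, 0, 0, 0, 0],
  [0.7, 0, -8, 0, 0, 0, 0],
  [0.7, 0, -11, 0, 0, 0, 0],
  [0.7, 0, -13, 0, 0, 0, 0],
  [0.7, 0, -15, 0, 0, 0, 0],
])

```text
time_s: 6.9
tcp_pos: [0.6066, -0.0298, 0.0711]
eef_rot: [36.1, 90.0, -140.8]
contact_force: [-0.3, -0.3, -1.6]
gripper_width: 0.0159
```

>>> carry_out([
  [0, 0, -1, 0, 0, 0, 0],
  [0, 0, -2, 0, 0, 0, 0],
  [0, 0, -3, 0, 0, 0, 0],
  [0, 0, -4, 0, 0, 0, 0],
  [0, 0, -4, 0, 0, 0, 0],
])

```text
time_s: 7.4
tcp_pos: [0.6065, -0.0298, 0.0672]
eef_rot: [1.9, 90.0, -174.9]
contact_force: [-0.4, -0.2, -1.7]
gripper_width: 0.0154
```

>>> carry_out([
  [0, 0, -1, 0, 0, 0, 0],
  [0, 0, -2, 0, 0, 0, 0],
  [0, 0, -2, 0, 0, 0, 0],
])

```text
time_s: 7.7
tcp_pos: [0.6071, -0.0297, 0.066]
eef_rot: [176.5, 89.9, -0.3]
contact_force: [-1.3, 1.0, 5.0]
gripper_width: 0.0159
```

>>> carry_out([
  [1.5, 0, 1, 0, 0, 0, 0],
  [1.5, 0, 1, 0, 0, 0, 0],
  [1.5, 0, 1, 0, 0, 0, 0],
])

```text
time_s: 8.0
tcp_pos: [0.6078, -0.0298, 0.0662]
eef_rot: [1.4, 90.0, -175.5]
contact_force: [-2.3, 0.4, 1.9]
gripper_width: 0.0156
```

>>> carry_out([
  [-3, 0, 0, 0, 0, 0, 0],
  [-3, 0, 0, 0, 0, 0, 0],
  [-3, 0, 0, 0, 0, 0, 0],
])

```text
time_s: 8.3
tcp_pos: [0.6052, -0.0298, 0.0662]
eef_rot: [179.6, 90.0, 2.7]
contact_force: [-0.1, -0.3, 0.0]
gripper_width: 0.0156
```

>>> carry_out([
  [0.8, 0, 1, 0, 0, 0, 0],
  [0.3, 10, 1, 0, 0, 0, 0],
  [-0.5, 25, 1, 0, 0, 0, 0],
  [-1.3, 40, 1, 0, 0, 0, 0],
  [-1.3, 40, 1, 0, 0, 0, 0],
])

```text
time_s: 8.8
tcp_pos: [0.6039, 0.0127, 0.0674]
eef_rot: [-146.5, 90.0, 36.8]
contact_force: [0.4, -0.0, -0.7]
gripper_width: 0.0155
```

>>> carry_out([
  [-0.5, 10, 0, 0, 0, 0, 0],
  [-1, 20, 0, 0, 0, 0, 0],
  [-1.6, 30, 0, 0, 0, 0, 0],
  [-2.1, 40, 0, 0, 0, 0, 0],
  [-2.1, 40, 0, 0, 0, 0, 0],
])

```text
time_s: 9.3
tcp_pos: [0.6018, 0.0516, 0.0673]
eef_rot: [-154.3, 90.0, 29.0]
contact_force: [-0.4, -0.5, -1.5]
gripper_width: 0.0154
```

>>> carry_out([
  [-0.2, 4, 0, 0, 0, 0, 0],
  [-0.4, 8, 0, 0, 0, 0, 0],
  [-0.6, 12, 0, 0, 0, 0, 0],
  [-0.6, 12, 0, 0, 0, 0, 0],
  [-0.6, 12, 0, 0, 0, 0, 0],
])

```text
time_s: 9.8
tcp_pos: [0.6011, 0.0622, 0.0673]
eef_rot: [-92.6, 90.0, 90.5]
contact_force: [-0.5, 0.7, -3.1]
gripper_width: 0.0155
```

>>> carry_out([
  [-0.1, 2, 0, 0, 0, 0, 0],
  [-0.3, 5, 0, 0, 0, 0, 0],
  [-0.3, 5, 0, 0, 0, 0, 0],
  [-0.3, 5, 0, 0, 0, 0, 0],
])

```text
time_s: 10.2
tcp_pos: [0.6008, 0.0673, 0.0673]
eef_rot: [-46.8, 90.0, 136.4]
contact_force: [-0.4, 0.2, -2.6]
gripper_width: 0.0154
```

>>> carry_out([
  [-0.1, 2, 0, 0, 0, 0, 0],
  [-0.2, 4, 0, 0, 0, 0, 0],
  [-0.2, 4, 0, 0, 0, 0, 0],
  [-0.2, 4, 0, 0, 0, 0, 0],
])

```text
time_s: 10.6
tcp_pos: [0.6006, 0.0713, 0.0673]
eef_rot: [38.8, 90.0, -138.0]
contact_force: [-0.2, -0.7, -1.4]
gripper_width: 0.0157
```

>>> carry_out([
  [-0.1, 1.5, 0, 0, 0, 0, 0],
  [-0.15, 3, 0, 0, 0, 0, 0],
  [-0.15, 3, 0, 0, 0, 0, 0],
  [-0.15, 3, 0, 0, 0, 0, 0],
])

```text
time_s: 11.0
tcp_pos: [0.6004, 0.0742, 0.0673]
eef_rot: [38.2, 90.0, -138.6]
contact_force: [-0.0, 0.6, -1.6]
gripper_width: 0.0157
```

>>> carry_out([
  [-0.1, 1.5, 0, 0, 0, 0, 0],
  [-0.15, 3, 0, 0, 0, 0, 0],
  [-0.15, 3, 0, 0, 0, 0, 0],
  [-0.15, 3, 0, 0, 0, 0, 0],
])

```text
time_s: 11.4
tcp_pos: [0.6003, 0.0773, 0.0673]
eef_rot: [178.8, 90.0, 1.9]
contact_force: [-0.4, -0.6, -0.3]
gripper_width: 0.0153
```

>>> carry_out([
  [-0.1, 1.5, 0, 0, 0, 0, 0],
  [-0.15, 3, 0, 0, 0, 0, 0],
  [-0.15, 3, 0, 0, 0, 0, 0],
  [-0.15, 3, 0, 0, 0, 0, 0],
])

```text
time_s: 11.8
tcp_pos: [0.6002, 0.0803, 0.0673]
eef_rot: [-179.8, 90.0, 3.4]
contact_force: [0.4, 0.4, -2.1]
gripper_width: 0.0157
```

>>> carry_out([
  [-0.1, 1, 0, 0, 0, 0, 0],
  [-0.1, 2, 0, 0, 0, 0, 0],
  [-0.1, 2, 0, 0, 0, 0, 0],
  [-0.1, 2, 0, 0, 0, 0, 0],
])

```text
time_s: 12.2
tcp_pos: [0.6001, 0.0823, 0.0673]
eef_rot: [124.8, 90.0, -52.0]
contact_force: [0.0, -0.0, -1.4]
gripper_width: 0.0154
```

>>> carry_out([
  [-0.1, 1, 0, 0, 0, 0, 0],
  [-0.1, 2, 0, 0, 0, 0, 0],
  [-0.1, 2, 0, 0, 0, 0, 0],
  [-0.1, 2, 0, 0, 0, 0, 0],
])

```text
time_s: 12.6
tcp_pos: [0.6, 0.0843, 0.0673]
eef_rot: [-144.5, 90.0, 38.7]
contact_force: [-0.2, -0.2, -2.1]
gripper_width: 0.0155
```

>>> carry_out([
  [-0.1, 1, 0, 0, 0, 0, 0],
  [-0.1, 2, 0, 0, 0, 0, 0],
  [-0.1, 2, 0, 0, 0, 0, 0],
  [-0.1, 2, 0, 0, 0, 0, 0],
])

```text
time_s: 13.0
tcp_pos: [0.5998, 0.0859, 0.0674]
eef_rot: [70.9, 90.0, -106.0]
contact_force: [0.7, -3.1, 0.2]
gripper_width: 0.0157
```

>>> carry_out([
  [-0.1, 1.5, 0, 0, 0, 0, 0],
  [-0.2, 3, 0, 0, 0, 0, 0],
  [-0.2, 4, 0, 0, 0, 0, 0],
  [-0.2, 4, 0, 0, 0, 0, 0],
  [-0.2, 4, 0, 0, 0, 0, 0],
])

```text
time_s: 13.5
tcp_pos: [0.5996, 0.0901, 0.0674]
eef_rot: [71.3, 90.0, -105.6]
contact_force: [-0.9, -4.1, 0.6]
gripper_width: 0.0159
```

```bash
python3 - <<'E'
from h import *
np.set_printoptions(precision=4,suppress=True)
F=[]
for i in range(6):
    r.capture("wrist");s,R,y=tool();F.append(s["contact_force"])
print(s["tcp_pos"],y,np.mean(F,0),np.std(F,0),s["joints"],s["time_s"],R[:,0])
E
```

```text
[0.5997 0.0901 0.0673] -86.84128958496929 [-0.3235 -4.3832  0.9132] [0.2073 0.2938 0.3932] [ 26.9892  20.5914 -17.7348   0.0036 -51.6735  66.1673] 13.8 [ 0. -0. -1.]
```

>>> carry_out([
  [0, 0, -2, 0, 0, 0, 0],
  [0, 0, -4, 0, 0, 0, 0],
  [0, 0, -5.5, 0, 0, 0, 0],
  [0, 0, -6.5, 0, 0, 0, 0],
  [0, 0, -6.5, 0, 0, 0, 0],
])

```text
time_s: 14.3
tcp_pos: [0.6004, 0.0904, 0.0619]
eef_rot: [-175.0, 89.9, 8.2]
contact_force: [-2.2, -3.7, 10.4]
gripper_width: 0.0155
```

>>> carry_out([
  [0, 0, 0, 0, 0, -0.1, 0],
  [0, 0, 0, 0, 0, -0.2, 0],
  [-0.1, -0.1, 0, 0, 0, -0.3, 0],
  [-0.2, -0.2, 0, 0, 0, -0.4, 0],
  [-0.2, -0.2, 0, 0, 0, -0.4, 0],
])

```text
time_s: 14.8
tcp_pos: [0.5998, 0.09, 0.0616]
eef_rot: [-163.1, 90.0, -3.1]
contact_force: [-1.3, -4.3, 7.8]
gripper_width: 0.0156
```

```bash
python3 - <<'E'
from h import *
np.set_printoptions(precision=4,suppress=True)
s,R,y=tool();print(s["tcp_pos"],y,s["contact_force"],s["moment"],s["joints"],s["time_s"],R[:,0])
E
```

```text
[0.5998 0.09   0.0616] -109.92800316043261 [-1.3488 -4.3351  7.8463] [-1.8967  0.7829 -0.0112] [ 26.9888  20.9262 -18.1167   0.0307 -50.9158  43.0638] 14.8 [ 0.0008 -0.     -1.    ]
```

>>> carry_out([
  [-0.1, 0, 0, 0, 0, -0.1, 0],
  [-0.1, 0, 0, 0, 0, -0.2, 0],
  [-0.2, 0, 0, 0, 0, -0.3, 0],
  [-0.2, -0.1, 0, 0, 0, -0.4, 0],
  [-0.2, -0.1, 0, 0, 0, -0.4, 0],
])

```text
time_s: 15.3
tcp_pos: [0.5994, 0.0899, 0.0616]
eef_rot: [-139.3, 90.0, -2.2]
contact_force: [-1.9, -4.2, 7.6]
gripper_width: 0.0158
```

>>> carry_out([
  [-0.1, -0.1, 0, 0, 0, -0.1, 0],
  [-0.2, -0.1, 0, 0, 0, -0.2, 0],
  [-0.2, -0.2, 0, 0, 0, -0.3, 0],
  [-0.2, -0.2, 0, 0, 0, -0.4, 0],
  [-0.2, -0.2, 0, 0, 0, -0.4, 0],
])

```text
time_s: 15.8
tcp_pos: [0.5992, 0.0897, 0.0616]
eef_rot: [-122.1, 90.0, -7.9]
contact_force: [-2.2, -5.0, 8.3]
gripper_width: 0.0157
```

```bash
python3 - <<'E'
from h import *
np.set_printoptions(precision=4,suppress=True)
s,R,y=tool();print(s["tcp_pos"],y,s["contact_force"],s["moment"],s["joints"],s["time_s"],R[:,0])
E
```

```text
[0.5992 0.0897 0.0616] -155.76616051528737 [-2.1612 -5.0224  8.2605] [-1.812   0.8754  0.0548] [ 26.9843  20.8912 -18.1825   0.0228 -50.901   -2.7648] 15.8 [ 0.0005 -0.0001 -1.    ]
```

>>> carry_out([
  [-0.1, -0.3, 0, 0, 0, -0.1, 0],
  [-0.1, -0.6, 0, 0, 0, -0.2, 0],
  [-0.2, -0.9, 0, 0, 0, -0.3, 0],
  [-0.2, -0.9, 0, 0, 0, -0.37, 0],
  [-0.2, -0.9, 0, 0, 0, -0.37, 0],
])

```text
time_s: 16.3
tcp_pos: [0.5991, 0.089, 0.0616]
eef_rot: [-80.8, 90.0, 12.3]
contact_force: [-2.1, -3.8, 8.4]
gripper_width: 0.0157
```

```bash
python3 - <<'E'
from h import *
np.set_printoptions(precision=4,suppress=True)
F=[]
for i in range(4):
    r.capture("wrist");s,R,y=tool();F.append(np.r_[s["contact_force"],s["moment"]])
print(s["tcp_pos"],y,np.mean(F,0),s["joints"],s["time_s"],R[:,0])
E
```

```text
[0.5991 0.0889 0.0616] -176.77492201415 [-1.6574 -4.4593  7.4375 -1.5444  0.8616 -0.0177] [ 26.9142  20.8648 -18.2151   0.0168 -50.8753 -23.6997] 16.5 [ 0.0008  0.0002 -1.    ]
```

>>> carry_out([
  [-0.2, 0, 0.7, 0, 0, 0, 0],
  [-0.3, 0, 1.4, 0, 0, 0, 0],
  [-0.3, 0, 2, 0, 0, 0, 0],
  [-0.3, 0, 2, 0, 0, 0, 0],
])

```text
time_s: 16.9
tcp_pos: [0.5989, 0.089, 0.063]
eef_rot: [-68.0, 90.0, 25.2]
contact_force: [1.3, -4.1, 3.6]
gripper_width: 0.0157
```

>>> carry_out([
  [0, 0, 0.4, 0, 0, 0, 0],
  [0, 0, 0.4, 0, 0, 0, 40],
  [0, 0, 0.4, 0, 0, 0, 70],
  [0, 0, 0.4, 0, 0, 0, 70],
  [0, 0, 0.4, 0, 0, 0, 70],
])

```text
time_s: 17.4
tcp_pos: [0.5985, 0.0891, 0.0631]
eef_rot: [23.6, 90.0, 116.8]
contact_force: [0.3, 0.4, 0.4]
gripper_width: 0.0418
```

>>> carry_out([
  [0, 0, 0, 0, 0, 0, 70],
  [0, 0, 0, 0, 0, 0, 70],
  [0, 0, 0, 0, 0, 0, 70],
])

```text
time_s: 17.7
tcp_pos: [0.5986, 0.0889, 0.0632]
eef_rot: [-18.8, 90.0, 74.4]
contact_force: [0.5, -0.1, -0.1]
gripper_width: 0.0603
```

Now I retreat up and back (-y), then look.

>>> carry_out([
  [0, 0, 20, 0, 0, 0, 70],
  [0, 0, 60, 0, 0, 0, 70],
  [0, -10, 105, 0, 0, 0, 70],
  [0, -40, 130, 0, 0, 0, 70],
  [0, -70, 140, 0, 0, 0, 70],
])

```text
time_s: 18.2
tcp_pos: [0.6001, 0.0188, 0.207]
eef_rot: [-81.0, 89.7, 12.3]
contact_force: [-0.4, -0.2, -0.5]
gripper_width: 0.061
```

>>> carry_out([
  [-20, -30, 0, 0, 0, 0, 70],
  [-40, -60, 0, 0, 0, 0, 70],
  [-40, -60, 0, 0, 0, 0, 70],
  [-40, -60, 0, 0, 0, 0, 70],
])

```text
time_s: 18.6
tcp_pos: [0.5584, -0.0418, 0.2037]
eef_rot: [-76.7, 89.9, 16.4]
contact_force: [-0.1, 0.4, -0.2]
gripper_width: 0.0615
```

```bash
python3 - <<'E'
from h import *
np.set_printoptions(precision=4,suppress=True)
s,R,y=tool();print(s["tcp_pos"],y,s["contact_force"],s["time_s"])
P=r.camera_params("wrist");im=r.capture("wrist");sc=r.capture("scene")
cv2.imwrite("pics/f.png",np.hstack([cv2.resize(im,(480,360)),cv2.resize(sc[180:300,270:375],(315,360))]))
for c,lo,hi,z in(("red",(0,150,60),(5,255,255),.1),("orange",(6,120,120),(14,255,255),.054)):
    b,l=blobs(mask(im,lo,hi),100)
    for i,st,ce in b:
        cs=cv2.findContours((l==i).astype(np.uint8),cv2.RETR_EXTERNAL,cv2.CHAIN_APPROX_NONE)[0][0]
        W=np.array([onz(0,q,z,P)[:2] for q in cv2.boxPoints(cv2.minAreaRect(cs))]);print(c,st,W.tolist(),W.mean(0))
E
```

```text
[ 0.5584 -0.0418  0.2037] -176.86808182482793 [-0.0931  0.3786 -0.177 ] 18.6
red [267 328  23  29 624] [[0.6065791299316164, 0.05730303332478681], [0.5859906910413993, 0.0561738036265553], [0.5851632818318723, 0.08601958507801041], [0.6062324802472893, 0.08717613458430554]] [0.596  0.0717]
```

View pics/f.png

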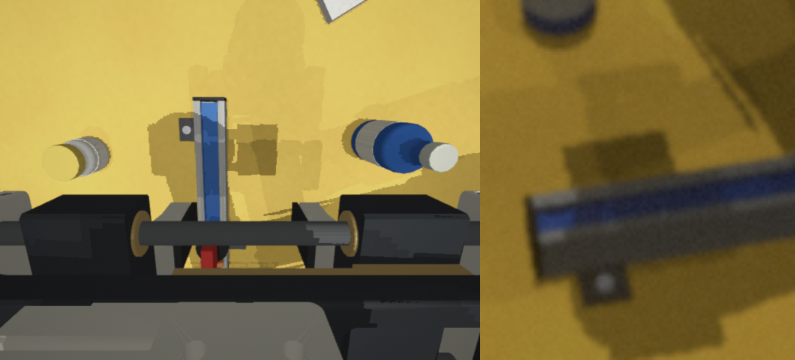

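The stop is mostly hidden behind the gripper at (210,258), so I move aside and use the fixed cameras.

>>> carry_out([
  [0, -45, 10, 0, 0, 0, 70],
  [0, -90, 20, 0, 0, 0, 70],
  [0, -135, 20, 0, 0, 0, 70],
  [0, -180, 20, 0, 0, 0, 70],
  [0, -220, 20, 0, 0, 0, 70],
])

```text
time_s: 19.2
tcp_pos: [0.5593, -0.2624, 0.2229]
eef_rot: [92.2, 90.0, -174.5]
contact_force: [1.0, 0.6, -0.5]
gripper_width: 0.0612
```

>>> carry_out([
  [-20, -40, 0, 0, 0, 0, 70],
  [-40, -80, 0, 0, 0, 0, 70],
  [-50, -110, 0, 0, 0, 0, 70],
  [-50, -110, 0, 0, 0, 0, 70],
  [-50, -110, 0, 0, 0, 0, 70],
])

```text
time_s: 19.7
tcp_pos: [0.5089, -0.3714, 0.2225]
eef_rot: [57.8, 89.9, 150.9]
contact_force: [0.2, 0.3, -0.4]
gripper_width: 0.0611
```

```bash
python3 - <<'E'
from h import *
np.set_printoptions(precision=4,suppress=True)
t=r.capture("top");sc=r.capture("scene")
cv2.imwrite("pics/f2.png",np.hstack([cv2.resize(t[200:290,215:315],(400,360),interpolation=2),cv2.resize(sc[170:260,350:450],(400,360),interpolation=2)]))
b,l=blobs(mask(t,(0,150,60),(4,255,255)),100)
for i,st,ce in b:
    cs=cv2.findContours((l==i).astype(np.uint8),cv2.RETR_EXTERNAL,cv2.CHAIN_APPROX_NONE)[0][0]
    W=np.array([onz("top",q,.1)[:2] for q in cv2.boxPoints(cv2.minAreaRect(cs))]);print(st,W.tolist(),W.mean(0))
E
```

```text
[238 234  22  13 197] [[0.6043899569333427, 0.11021802183388067], [0.6092074890668744, 0.06456882358247402], [0.5847279304137172, 0.061467577004173005], [0.579981253502651, 0.10688816006214476]] [0.5946 0.0858]
[473 308  10  20 111] [[0.35885016084107463, -0.3781152150381575], [0.3984065324287598, -0.3847832016440104], [0.39650924594569636, -0.40396826895545995], [0.35697123210472703, -0.3971305974261988]] [ 0.3777 -0.391 ]
[   0  315   23   79 1550] [[0.3224579249153982, 0.6157113659701638], [0.4833167247762601, 0.6247919615716729], [0.4786765978955062, 0.5778571344982799], [0.31799680762926874, 0.570436467363731]] [0.4006 0.5972]
```

View pics/f2.png

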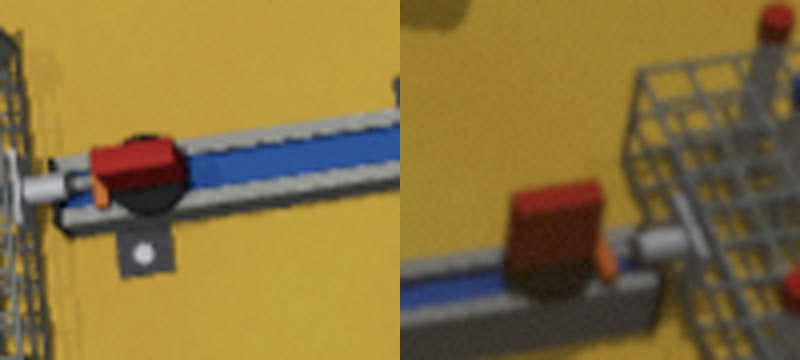

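Both crops show the stop upright with its bar along the slot and its collar against the orange buffer face. I'm handing in the job.

```bash
python3 -c "
from plant import r
print(r.close_job())"
```

```text
the job is handed in; nothing more can be done
None
```

The stop is locked in the strut and, as far as I could check, still holding the buffer about 4–5 mm in. I handed the job in at about 20 s of robot time.

**What I did:**
- I took the leftmost red stop from the white block and lowered its nut into the slot about 115 mm short of where it met the buffer.
- I slid it along the slot until it touched the buffer, then pressed a little further, to about 4.4 N.
- I pushed it down about 4.5 mm against the spring strip and turned it 90° clockwise without feeling resistance. Then I eased it up against the lips, let go and moved the arm clear.

**Last checks:**
- **Buffer:** just before I let go it was pushing back with 4.1 N, within the 3 to 6 N asked. There is no force reading from after I let go.
- **Stop:** top and scene pictures with the arm clear show it upright, bar along the slot and collar against the orange face.
- **Forces:** the highest I read at the wrist was about 11 N. These readings came only at the end of each move.
- **Jar, bottle and green box:** the arm kept clear of them, but I did not re-measure their positions at the end.

**Disagreements:**
- **Wrist camera:** it placed things 2 to 4 mm off from the top camera. I set the stop over the slot using their relative positions and light touch instead.
- **Turning:** the buffer force rose to about 5 N because the stop sat slightly off-centre in the jaws. I backed off about 1 mm to correct that.
- **Final bar position:** the top camera put the bar's centre about 4 mm away from where the arm released it. That coarse outline includes part of the bar's side face, so I did not treat it as movement.

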